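# Take down the glue-up and put the weights away

## Task

The glue has set: take apart the pile on the black stone slab. Stand each weight upright in the middle of the cork mat of its own shape and size (brass weight on the small round mat, steel disc on the large round mat, square steel block on the square mat) and lay the plywood template centred and lengthwise across both rails of the drying rest. Set things down, do not drop them or tip them over, and leave the glue jar and the mallet where they are.

Things in the scene. Friction and masses are not known exactly. Their poses are not given: they have to be found in the camera images.
- template: glued plywood template: flat oblong board, 54 (own x) x 160 (own y) x 18 mm (z). Origin at the centre of its underside. At the start it lies flat on a fixed black stone slab 120 x 230 x 20 mm (slab top 20 mm above the table), lengthwise along the slab, with the steel disc and the square block side by side on it, 42 mm either way along y from its middle, either one at either end.
- round_anvil: plain steel disc standing on its flat face, diameter 60, height 30 mm, about 0.6 kg. Origin at the centre of its underside, z up. At the start it stands on the template and carries the brass weight in the middle of its top.
- square_block: plain square steel block 50 x 50 x 30 mm high, about 0.55 kg, sides along its own x and y. Origin at the centre of its underside. At the start it stands on the template beside the disc, nothing on it.
- brass_weight: brass cylinder, diameter 38, height 36 mm, with a button (diameter 14, 8 mm high) on top, 44 mm in all, about 0.35 kg. Origin at the centre of its underside, z up. At the start it stands on the steel disc, on top of the pile.
- mat_large_round: the large round flat cork mat, diameter 80, 4 mm thick, fixed. Origin at the centre of its underside, on the table.
- mat_square: the square flat cork mat, 70 x 70 mm, 4 mm thick, fixed. Origin at the centre of its underside, on the table.
- mat_small_round: the small round flat cork mat, diameter 50, 4 mm thick, fixed. Origin at the centre of its underside, on the table.
- drying_rest: fixed pale wooden drying rest: base 90 (own x) x 120 (own y) x 6 mm with two parallel rails that run along own x (90 long, 14 mm wide) at own y = +45 and -45 mm; rail tops 24 mm above the table, open space between the rails (76 mm). Origin at the centre of its underside, on the table. The template lies on the rail tops with its length along the rest's own y (either way round), overhanging the rest by 20 mm at each end.
- glue_jar: bystander: closed glue jar, diameter 56, height 75 mm, standing on the table near the robot. Origin at the centre of its underside.
- mallet: bystander: wooden mallet lying on the table beyond the slab; the head is a cylinder of diameter 54, 90 mm long along own x, at own y = +80 mm; the handle, diameter 22 to 40 mm, runs along own y to -130 mm. Origin at table height under the handle's axis.

How it is judged:
By the outcome, as a careful person would: the job done as asked, in the order asked, and still so for the second after the job is handed in, with the robot touching nothing.
It also fails if it takes over 120 s, if anything falls off the work surface, if the arm or the gripper's body presses on something with over 40 N, if the wrist force passes 120 N, or if a joint passes its speed limit or range.

## Robot

A 7-joint arm with a two-finger parallel gripper is mounted at the origin on the work surface. World frame = base frame: x ahead of the robot, y to its left, z up, the work surface at z = 0. Lengths are in m, angles in rad, forces in N, time in s.
With the tool pointing down it reaches from about 0.425 to 0.925 m from the base axis. Payload 6.8 kg.
Tool frame: the origin (TCP) lies on the front face of the gripper's body, between the roots of the fingers; the fingertips stand 73 mm ahead of it and the grasp point (between the pads) lies 54 mm ahead of it; z points along the fingers, y is the line along which they close (so a half turn about z gives the same grasp; the last joint's range is limited). The gripper opens to 85 mm and grips with 20 to 120 N. Pads are 22 mm wide; open, the fingers measure 114 mm over their backs; the gripper's body (76 mm by 85 mm) begins 54 mm behind the grasp point. The pads swing forward as they close: fully open they stand 13 mm farther back than shut.
Start: joints at [1.042, 0.477, 0.022, 1.555, -0.011, 1.109, -0.083], TCP at [0.276, -0.616, 0.304] pointing down, gripper open.
Joint ranges: [-2.96, 2.96], [-0.34, 2.1], [-1.41, 1.46], [0.24, 2.44], [-1.37, 4.51], [0.17, 1.92], [-2.96, 2.96]. Speed limits (rad/s): [2.39, 2.39, 3.14, 3.14, 3.14, 3.14, 3.14].

## Interface

Orientations are given as a unit quaternion [w, x, y, z].
In Python, from station import bot, optics gives the robot as it stands.
- The arm moves only by the tool drive_tool, never from a script. Its argument "deltas" is a list of rows, each an object with "gripper": the closure in counts, from 0 (fully open) to 255 (shut); "offset": the shift along the tool's x, y, z in units of 1000 mm (1.0 is 1000 mm), a list of three; "angular": the turn, a rotation vector about the tool's x, y, z in units of 45 degrees (1.0 is 45 degrees), a list of three. In form: [{"gripper": gripper, "offset": [dx, dy, dz], "angular": [rx, ry, rz]}, ...]. A call has 1 to 5 rows; each row is the pose to reach, as a shift and turn from the pose commanded when the call began, along the tool's axes at that moment; what a row does not reach only later rows make up. A row lasts 1/10 s, in which the tool goes at most 50 mm and 8.59 degrees, less where a joint would pass 70% of its speed; a pose out of reach is approached as far as the arm can. A call with a number of a shift or a turn outside -1 to 1 is refused whole. A call with a gripper value outside its range is refused whole. The fingers move at their own pace and stop on an object; "grip_force" is the grip in N (left out, the last holds). Time passes only in rows, so rows that repeat a pose let the fingers close. It gives the time, the measured TCP pose, the force, the opening and the grip force at its end, in the units of the state.
- bot.get_obs(): the state, without advancing time (a new reading comes with each control period).
- optics.read_camera(name): name is "side" or "top" or "wrist"; returns the picture (480x640x3 uint8, blue, green, red); there is no depth.
- optics.camera_model(name): a dict with "fx", "fy", "cx", "cy" (pixels), "cam_to_world" (4x4, takes a point from camera to world coordinates). Camera axes: x right, y up, looking along -z (the intrinsics and any distortion apply to the point x, -y, -z); pixel columns grow to the right and rows downward; lengths in m; the calibration is good to about 2 mm. A picture is of the moment at which its call begins: read the wrist's pose just before it. camera_model takes no time and is no camera call; for the wrist camera it gives the pose at the moment of the call.
- bot.hand_in(): hands the job in; it is judged then, once.
The state is a dict: "t": time; "q": joint angles; "joint_vel": joint speeds; "joint_torque": joint torques, N m; "eef_pos": TCP position; "tool_rot": TCP orientation; "contact_force": force on the tool from outside, world axes, zero at the start; "torque": the same for the moment, N m; "gripper_width": opening from 0.0 (shut) to 1.0 (fully open); "grasp_force": force on a finger pad.
Only numpy, scipy, OpenCV 4.12 (cv2) and the standard library are available. Lean on these libraries where they do the work, as an engineer would, in place of code of your own. Each camera call takes 0.05 s, during which the arm holds its last target. There are 200 camera calls.

## Working session

There is one attempt and no reset: what is moved stays moved. The work goes in short steps, Python scripts to look and compute and a tool call to move; the robot and the scene stay as the last step left them, time stands still between calls to the robot, and variables do not carry over. Pictures are saved under pics/ and viewed, at most 14 in all, crops included, and the job is handed in when it is done.

Besides the shell and the picture viewer there is one more tool, called after "Call:" in YAML: its name, and indented under it one key for each argument. drive_tool: Moves the arm, as the interface text tells. Its arguments: {"type":"object","properties":{"deltas":{"type":"array"},"grip_force":{"type":"number"}},"required":["deltas"]}

```bash
ls; mkdir -p pics
python3 - <<'E'
from station import bot, optics
import cv2,numpy as np
o=bot.get_obs()
for k in o: print(k,np.round(o[k],3))
for n in("top","side","wrist"):
    m=optics.camera_model(n); print(n,{k:np.round(v,3).tolist() for k,v in m.items()})
    cv2.imwrite(f"pics/{n}0.png",optics.read_camera(n))
E
```

```text
pics
t 0.0
q [ 1.042  0.478  0.022  1.556 -0.011  1.109 -0.083]
joint_vel [ 0.001  0.001 -0.001  0.    -0.    -0.    -0.001]
joint_torque [-1.0000e-03 -5.9645e+01  1.6080e+00 -2.8120e+01  1.2000e-02  9.0000e-03
  0.0000e+00]
eef_pos [ 0.276 -0.616  0.303]
tool_rot [-0.001  0.978  0.209 -0.   ]
contact_force [-0.887 -0.04  -0.031]
torque [-0.027 -0.02  -0.023]
grasp_force 0.0
gripper_width 1.0
top {'fx': 464.608, 'fy': 464.608, 'cx': 324.169, 'cy': 238.353, 'cam_to_world': [[-0.027, 0.983, -0.18, 0.38], [-1.0, -0.026, 0.008, 0.001], [0.003, 0.18, 0.984, 1.018], [0.0, 0.0, 0.0, 1.0]]}
side {'fx': 451.632, 'fy': 451.632, 'cx': 325.062, 'cy': 240.547, 'cam_to_world': [[-0.902, 0.269, -0.337, 0.248], [-0.431, -0.565, 0.704, 0.573], [-0.001, 0.78, 0.626, 0.591], [0.0, 0.0, 0.0, 1.0]]}
wrist {'fx': 428.886, 'fy': 428.886, 'cx': 315.031, 'cy': 237.882, 'cam_to_world': [[0.409, 0.875, 0.258, 0.34], [-0.913, 0.393, 0.114, -0.588], [-0.002, -0.282, 0.959, 0.373], [0.0, 0.0, 0.0, 1.0]]}
```

View pics/top0.png

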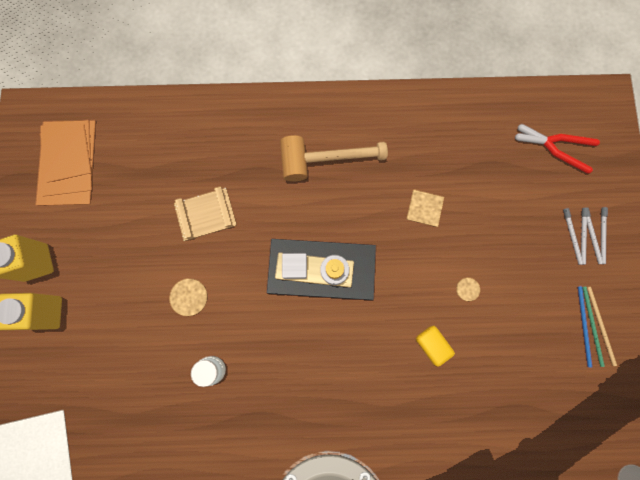

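View pics/side0.png

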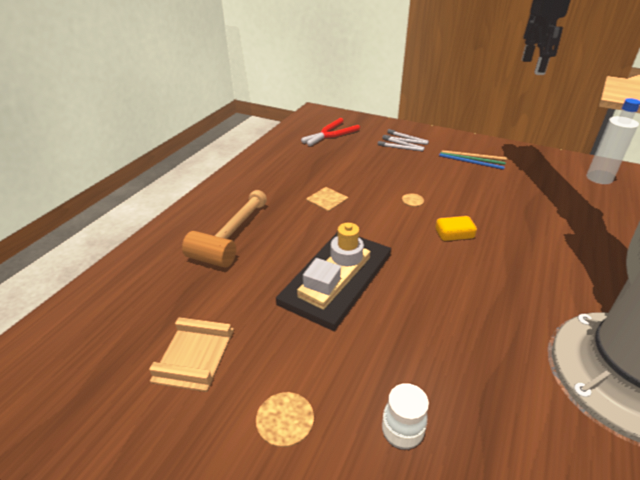

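The top view shows the square mat at (426,208), the small round mat at (469,289) and the large round mat at (188,297). The rest is at (205,213), the slab at (322,269) with the block at (294,265), and the disc with the brass weight at (335,269). The side view agrees.

```bash
cat > h.py <<'E'
from station import bot, optics
import cv2,numpy as np
from scipy.spatial.transform import Rotation as R
def plane(m,px,z):
    px=np.atleast_2d(px).astype(float); T=np.array(m["cam_to_world"])
    d=np.c_[(px[:,0]-m["cx"])/m["fx"],-(px[:,1]-m["cy"])/m["fy"],-np.ones(len(px))]@T[:3,:3].T
    o=T[:3,3]; return o+d*((z-o[2])/d[:,2])[:,None]
def blob(mask,near):
    cs=[c for c in cv2.findContours(mask.astype(np.uint8)*255,cv2.RETR_EXTERNAL,cv2.CHAIN_APPROX_NONE)[0] if cv2.contourArea(c)>60]
    return max(cs,key=lambda c:cv2.pointPolygonTest(c,tuple(map(float,near)),True))
def metric(m,c,z):
    "world outline on plane z -> minAreaRect centre,size(mm),long-side angle deg; and area centroid"
    p=plane(m,c[:,0,:],z)[:,:2].astype(np.float32)
    r=cv2.minAreaRect(p*1000); M=cv2.moments((p*10000).astype(np.int32)); 
    b=cv2.boxPoints(r); e=[b[1]-b[0],b[2]-b[1]]; l=max(e,key=np.linalg.norm)
    return np.round(np.array(r[0])),np.round(sorted(r[1]),1),round(np.degrees(np.arctan2(l[1],l[0]))%180,1),np.round([M["m10"]/M["m00"]/10,M["m01"]/M["m00"]/10],1)
def go(x,y,z,yaw):
    "yaw deg = world direction of tool y axis (mod 180); prints offset and angular for the target"
    o=bot.get_obs(); w,a,b,c=o["tool_rot"]; C=R.from_quat([a,b,c,w])
    best=None
    for k in(0,180):
        t=np.radians(yaw+k); Y=np.array([np.cos(t),np.sin(t),0]); Z=np.array([0,0,-1.]); 
        T=R.from_matrix(np.c_[np.cross(Y,Z),Y,Z]); v=(C.inv()*T).as_rotvec()
        if best is None or np.linalg.norm(v)<np.linalg.norm(best): best=v
    print("offset",np.round(C.inv().apply(np.array([x,y,z])-o["eef_pos"]),4).tolist(),"angular",np.round(best/np.pi*4,3).tolist(),"pos",np.round(o["eef_pos"],4),"q7",round(o["q"][6],2))
E
python3 - <<'E'
from h import *
im=cv2.imread("pics/top0.png"); hsv=cv2.cvtColor(im,cv2.COLOR_BGR2HSV)
for p in[(426,208),(469,289),(188,297),(205,213),(322,290),(294,259),(294,274),(335,269),(345,277),(320,265),(350,240),(230,300),(460,230)]:
    print(p,np.median(hsv[p[1]-2:p[1]+3,p[0]-2:p[0]+3].reshape(-1,3),axis=0))
m=optics.camera_model("top")
H,S,V=[hsv[...,i].astype(int) for i in range(3)]
mask=(V>150)
for n,p,z in[("sq",(426,208),.004),("small",(469,289),.004),("large",(188,297),.004),("rest",(205,213),.024),("jar",(207,372),.075)]:
    print(n,metric(m,blob(mask,p),z))
print("slab",metric(m,blob((V<55),(322,290)),.02))
print("pile",metric(m,blob(mask,(294,259)),.038))
print("block",metric(m,blob((S<45)&(V>120),(294,265)),.068))
print("brass",metric(m,blob((S>150)&(V>150)&(H<30),(335,268)),.104))
E
```

```text
(426, 208) [ 18. 112. 233.]
(469, 289) [ 18. 112. 234.]
(188, 297) [ 18. 112. 234.]
(205, 213) [ 18. 103. 235.]
(322, 290) [23. 11. 96.]
(294, 259) [ 10.  11. 226.]
(294, 274) [ 10.  10. 231.]
(335, 269) [ 22. 144. 247.]
(345, 277) [ 11.  12. 200.]
(320, 265) [ 20.  72. 235.]
(350, 240) [ 12. 151. 144.]
(230, 300) [ 12. 152. 151.]
(460, 230) [ 12. 151. 146.]
sq (array([ 630., -274.]), array([ 89.6, 165.8]), np.float32(90.5), array([ 631.4, -236.9]))
small (array([ 461., -271.]), array([ 77.9, 308.9]), np.float32(84.1), array([ 468.7, -259. ]))
large (array([453., 288.]), array([ 95.5, 213.3]), np.float32(85.8), array([461.5, 291.8]))
rest (array([628., 255.]), array([ 98.4, 123.2]), np.float32(105.9), array([626.9, 253. ]))
jar (array([295., 230.]), array([56. , 66.2]), np.float32(125.1), array([294.7, 230.2]))Traceback (most recent call last):
  File "<stdin>", line 10, in <module>
  File "h.py", line 10, in blob
    return max(cs,key=lambda c:cv2.pointPolygonTest(c,tuple(map(float,near)),True))
ValueError: max() iterable argument is empty
```

Run:
```python
from h import *
im=cv2.imread("pics/top0.png"); hsv=cv2.cvtColor(im,cv2.COLOR_BGR2HSV)
m=optics.camera_model("top")
H,S,V=[hsv[...,i].astype(int) for i in range(3)]
mask=(V>185)
for n,p,z in[("sq",(426,208),.004),("small",(469,289),.004),("large",(188,297),.004),("rest",(205,213),.024),("jar",(207,372),.075)]:
    print(n,metric(m,blob(mask,p),z))
print("slab",metric(m,blob((V<130)&(S<100),(322,290)),.02))
print("template",metric(m,blob((V>150),(320,265)),.038))
print("block",metric(m,blob((S<45)&(V>215),(294,265)),.068))
print("disc",metric(m,blob((S<45)&(V>170),(344,279)),.068))
print("brass",metric(m,blob((S>100)&(V>150)&(H<30),(335,268)),.104))
```

```text
sq (array([ 630., -236.]), array([70.8, 71.6]), np.float32(74.4), array([ 630. , -236.1]))
small (array([ 445., -317.]), array([48. , 48.5]), np.float32(175.5), array([ 445.5, -317.4]))
large (array([445., 292.]), array([78.8, 79.7]), np.float32(76.0), array([445. , 291.8]))
rest (array([631., 244.]), array([95.2, 96.8]), np.float32(105.8), array([628.5, 243.5]))
jar (array([294., 237.]), array([48.9, 54.8]), np.float32(1.4), array([292.3, 236.6]))
slab (array([497.,   1.]), array([120.2, 229.2]), np.float32(84.9), array([496.7,   0.9]))
template (array([497.,  16.]), array([ 63.9, 162.4]), np.float32(82.1), array([495.5,  15. ]))
block (array([500.,  58.]), array([45.5, 47.8]), np.float32(88.5), array([500.2,  58.1]))
disc (array([490., -26.]), array([55.5, 57.8]), np.float32(178.5), array([489.4, -25.8]))
brass (array([487., -25.]), array([33.6, 35.8]), np.float32(178.4), array([486.9, -25.1]))
```

```bash
python3 -c "
from h import *
go(.495,.015,.3,-6)"
```

```text
offset [0.458, -0.4862, 0.0038] angular [-0.002, -0.001, -1.331] pos [ 0.2755 -0.6158  0.3032] q7 -0.08
```

Call:
drive_tool:
  deltas:
    - {"gripper": 0, "offset": [0.458, -0.486, 0.004], "angular": [0, 0, -0.9]}
    - {"gripper": 0, "offset": [0.458, -0.486, 0.004], "angular": [0, 0, -0.9]}
    - {"gripper": 0, "offset": [0.458, -0.486, 0.004], "angular": [0, 0, -0.9]}
    - {"gripper": 0, "offset": [0.458, -0.486, 0.004], "angular": [0, 0, -0.9]}
    - {"gripper": 0, "offset": [0.458, -0.486, 0.004], "angular": [0, 0, -0.9]}
  grip_force: 40

```text
t: 0.65
eef_pos: [0.3581, -0.378, 0.3023]
tool_rot: [0.0, 0.844, 0.537, -0.0]
contact_force: [2.3, 0.7, -0.2]
gripper_width: 1.0
grasp_force: 0.0
```

```bash
python3 -c "
from h import *
go(.495,.015,.3,-6)"
```

```text
offset [0.414, -0.0425, 0.0022] angular [-0.0, 0.0, -0.424] pos [ 0.3581 -0.378   0.3023] q7 0.2
```

Call:
drive_tool:
  deltas:
    - {"gripper": 0, "offset": [0.41, -0.042, 0.002], "angular": [0, 0, -0.42]}
    - {"gripper": 0, "offset": [0.41, -0.042, 0.002], "angular": [0, 0, -0.42]}
    - {"gripper": 0, "offset": [0.41, -0.042, 0.002], "angular": [0, 0, -0.42]}
    - {"gripper": 0, "offset": [0.41, -0.042, 0.002], "angular": [0, 0, -0.42]}
    - {"gripper": 0, "offset": [0.41, -0.042, 0.002], "angular": [0, 0, -0.42]}

```text
t: 1.15
eef_pos: [0.4416, -0.1426, 0.3013]
tool_rot: [0.0, 0.746, 0.666, -0.0]
contact_force: [1.8, -1.0, 0.3]
gripper_width: 0.997
grasp_force: 0.0
```

```bash
python3 -c "
from h import *
go(.495,.015,.3,-6)"
```

```text
offset [0.1626, 0.0352, 0.0012] angular [0.0, 0.001, -0.011] pos [ 0.4416 -0.1426  0.3013] q7 -0.02
```

Call:
drive_tool:
  deltas:
    - {"gripper": 0, "offset": [0.161, 0.035, 0.0], "angular": [0, 0, -0.01]}
    - {"gripper": 0, "offset": [0.161, 0.035, 0.0], "angular": [0, 0, -0.01]}
    - {"gripper": 0, "offset": [0.161, 0.035, 0.0], "angular": [0, 0, -0.01]}
    - {"gripper": 0, "offset": [0.161, 0.035, 0.0], "angular": [0, 0, -0.01]}
    - {"gripper": 0, "offset": [0.161, 0.035, 0.0], "angular": [0, 0, -0.01]}

```text
t: 1.65
eef_pos: [0.4949, 0.0148, 0.3012]
tool_rot: [-0.0, 0.742, 0.671, 0.001]
contact_force: [-0.3, -0.2, 0.4]
gripper_width: 1.001
grasp_force: 0.0
```

```bash
python3 -c "
from h import *
m=optics.camera_model('wrist');im=optics.read_camera('wrist');cv2.imwrite('pics/w1.png',im)
np.save('w1.npy',m,allow_pickle=True); go(.495,.015,.3,-6)"
```

```text
offset [0.0026, 0.0003, 0.001] angular [-0.001, -0.0, 0.002] pos [0.4944 0.0124 0.301 ] q7 -0.39
```

View pics/w1.png

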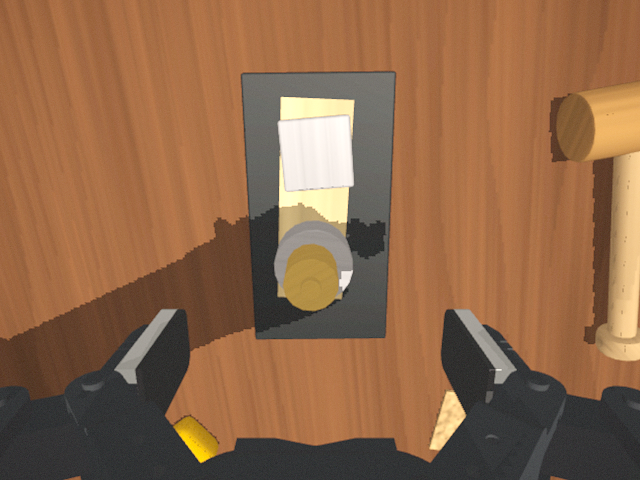

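The wrist view shows the block at (316,153), slightly turned relative to the template. The disc is at (314,262), the brass top at about (311,278) and the slab at (320,205).

Run:
```python
from h import *
m=np.load('w1.npy',allow_pickle=True).item(); im=cv2.imread("pics/w1.png"); hsv=cv2.cvtColor(im,cv2.COLOR_BGR2HSV)
H,S,V=[hsv[...,i].astype(int) for i in range(3)]
for p in[(311,285),(311,255),(290,240),(320,240),(345,285),(311,303),(316,150),(318,105),(300,310),(285,290)]: print(p,hsv[p[1],p[0]])
print("block",metric(m,blob((S<45)&(V>190),(316,153)),.068))
ys,xs=np.where((S>20)&(S<80)&(V>180)); 
t=blob((S>45)&(V>150)&(S<130),(318,105)); r=cv2.boundingRect(t); print(r)
print("brass",metric(m,blob((S>120)&(V>90)&(H>14)&(H<30),(311,285)),.104))
p=plane(m,[(281,97),(354,100)],.038);print("template far corners",p.round(4))
print("slab corners",plane(m,[(242,73),(395,72),(386,338),(257,338)],.02).round(4))
```

```text
(311, 285) [ 21 155 181]
(311, 255) [ 20 152 170]
(290, 240) [ 12  21 160]
(320, 240) [  9  16 157]
(345, 285) [ 13  15 244]
(311, 303) [ 20 153 177]
(316, 150) [ 14  13 252]
(318, 105) [ 30  61 255]
(300, 310) [105  24  42]
(285, 290) [ 20 157 177]
block (array([499.,  57.]), array([49.2, 49.7]), np.float32(178.9), array([499.2,  57.3]))
(280, 96, 75, 42)
brass (array([487., -20.]), array([36.2, 47.1]), np.float32(85.1), array([487.7, -20.9]))
template far corners [[0.4773 0.0982 0.038 ]
 [0.5308 0.0907 0.038 ]]
slab corners [[ 0.4484  0.1192  0.02  ]
 [ 0.5651  0.1083  0.02  ]
 [ 0.5461 -0.1187  0.02  ]
 [ 0.4287 -0.107   0.02  ]]
```

Run:
```python
import cv2
im=cv2.imread("pics/w1.png")[85:345,235:400]
cv2.imwrite("pics/w1c.png",cv2.resize(im,None,fx=2.3,fy=2.3,interpolation=cv2.INTER_CUBIC))
```

```text
(no output)
```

View pics/w1c.png

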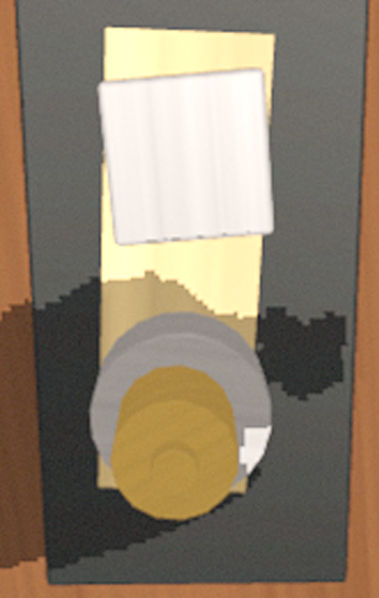

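The crop shows the button at about (175,463), which is full-frame (311,286). The block overhangs the left template edge slightly.

Run:
```python
from h import *
m=np.load('w1.npy',allow_pickle=True).item()
print(plane(m,[(311.1,286.3)],.112).round(4))
go(.487,-.026,.2,-8);go(.487,-.026,.144,-8)
```

```text
[[ 0.488 -0.023  0.112]]
offset [-0.039, -0.0034, 0.101] angular [-0.001, 0.0, 0.047] pos [0.4944 0.0124 0.301 ] q7 -0.39
offset [-0.039, -0.0034, 0.157] angular [-0.001, 0.0, 0.047] pos [0.4944 0.0124 0.301 ] q7 -0.39
```

Call:
drive_tool:
  deltas:
    - {"gripper": 0, "offset": [-0.038, -0.003, 0.05], "angular": [0, 0, 0.047]}
    - {"gripper": 0, "offset": [-0.038, -0.003, 0.1], "angular": [0, 0, 0.047]}
    - {"gripper": 0, "offset": [-0.038, -0.003, 0.125], "angular": [0, 0, 0.047]}
    - {"gripper": 0, "offset": [-0.038, -0.003, 0.14], "angular": [0, 0, 0.047]}
    - {"gripper": 0, "offset": [-0.038, -0.003, 0.14], "angular": [0, 0, 0.047]}

```text
t: 2.2
eef_pos: [0.4854, -0.0281, 0.1589]
tool_rot: [-0.002, 0.757, 0.654, -0.002]
contact_force: [-0.3, 0.9, 0.8]
gripper_width: 0.997
grasp_force: 0.0
```

```bash
python3 -c "
from h import *
m=optics.camera_model('wrist');im=optics.read_camera('wrist');cv2.imwrite('pics/w2.png',im)
go(.4875,-.0245,.144,-8)"
```

```text
offset [0.0032, 0.0005, 0.0165] angular [-0.003, 0.001, -0.006] pos [ 0.4866 -0.0275  0.1605] q7 -0.48
```

View pics/w2.png

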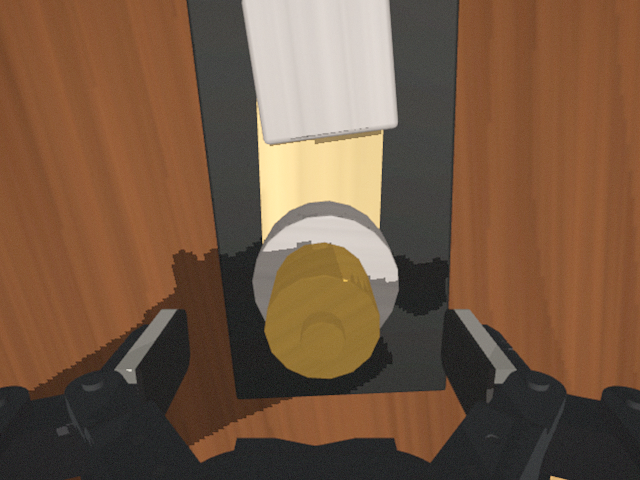

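The brass top is centred at about (322,328) between the fingers, and the disc top spans x 253–398.

```bash
python3 -c "
from h import *
m=optics.camera_model('wrist')
print(plane(m,[(322,327)],.104).round(4),plane(m,[(322,335)],.112).round(4),plane(m,[(253,272),(398,272)],.068).round(4), plane(m,[(326,202)],.068).round(4))
go(.4875,-.0245,.144,-8)"
```

```text
[[ 0.4886 -0.025   0.104 ]] [[ 0.4888 -0.0235  0.112 ]] [[ 0.4623 -0.0158  0.068 ]
 [ 0.5201 -0.0241  0.068 ]] [[0.4953 0.0085 0.068 ]]
offset [0.0032, 0.0005, 0.0165] angular [-0.003, 0.001, -0.006] pos [ 0.4866 -0.0275  0.1605] q7 -0.48
```

Call:
drive_tool:
  deltas:
    - {"gripper": 0, "offset": [0.003, 0.001, 0.016], "angular": [0, 0, 0]}
    - {"gripper": 0, "offset": [0.003, 0.001, 0.016], "angular": [0, 0, 0]}
    - {"gripper": 200, "offset": [0.003, 0.001, 0.016], "angular": [0, 0, 0]}
    - {"gripper": 200, "offset": [0.003, 0.001, 0.016], "angular": [0, 0, 0]}
    - {"gripper": 200, "offset": [0.003, 0.001, 0.016], "angular": [0, 0, 0]}
  grip_force: 40

```text
t: 2.75
eef_pos: [0.4894, -0.0233, 0.1461]
tool_rot: [0.001, 0.756, 0.655, 0.0]
contact_force: [0.7, 0.2, -0.1]
gripper_width: 0.518
grasp_force: 0.0
```

Call:
drive_tool:
  deltas:
    - {"gripper": 200, "offset": [0, 0, 0], "angular": [0, 0, 0]}
    - {"gripper": 200, "offset": [0, 0, 0], "angular": [0, 0, 0]}
    - {"gripper": 200, "offset": [0, 0, 0], "angular": [0, 0, 0]}

```text
t: 3.05
eef_pos: [0.4891, -0.0232, 0.1461]
tool_rot: [0.0, 0.756, 0.655, 0.0]
contact_force: [-1.9, -1.0, 6.4]
gripper_width: 0.432
grasp_force: 39.5
```

```bash
python3 -c "
from h import *
go(.4455,-.317,.2,-35)"
```

```text
offset [-0.297, -0.0014, -0.0537] angular [0.001, 0.0, 0.596] pos [ 0.4891 -0.0232  0.1461] q7 -0.51
```

Call:
drive_tool:
  deltas:
    - {"gripper": 200, "offset": [0, 0, -0.02], "angular": [0, 0, 0]}
    - {"gripper": 200, "offset": [0, 0, -0.05], "angular": [0, 0, 0]}
    - {"gripper": 200, "offset": [-0.04, 0, -0.054], "angular": [0, 0, 0.1]}
    - {"gripper": 200, "offset": [-0.08, 0, -0.054], "angular": [0, 0, 0.25]}
    - {"gripper": 200, "offset": [-0.12, -0.001, -0.054], "angular": [0, 0, 0.4]}

```text
t: 3.55
eef_pos: [0.4704, -0.143, 0.1996]
tool_rot: [0.0, 0.85, 0.527, 0.0]
contact_force: [-0.6, 0.3, -2.8]
gripper_width: 0.432
grasp_force: 41.4
```

```bash
python3 -c "
from h import *
go(.4455,-.317,.2,-35)"
```

```text
offset [-0.167, 0.055, -0.0004] angular [0.001, -0.0, 0.192] pos [ 0.4704 -0.143   0.1996] q7 -0.47
```

Call:
drive_tool:
  deltas:
    - {"gripper": 200, "offset": [-0.04, 0.014, 0], "angular": [0, 0, 0.1]}
    - {"gripper": 200, "offset": [-0.08, 0.028, 0.0], "angular": [0, 0, 0.19]}
    - {"gripper": 200, "offset": [-0.12, 0.04, 0.02], "angular": [0, 0, 0.19]}
    - {"gripper": 200, "offset": [-0.155, 0.052, 0.05], "angular": [0, 0, 0.19]}
    - {"gripper": 200, "offset": [-0.167, 0.055, 0.07], "angular": [0, 0, 0.19]}

```text
t: 4.05
eef_pos: [0.4443, -0.3204, 0.1276]
tool_rot: [0.0, 0.887, 0.461, -0.001]
contact_force: [0.0, 0.6, -2.7]
gripper_width: 0.432
grasp_force: 41.2
```

```bash
python3 -c "
from h import *
optics.read_camera('wrist');m=optics.camera_model('wrist');im=optics.read_camera('wrist');cv2.imwrite('pics/w3.png',im)
np.save('w3.npy',m,allow_pickle=True)
go(.4455,-.317,.09,-35)"
```

```text
offset [0.0017, 0.0015, 0.0362] angular [-0.008, 0.002, 0.001] pos [ 0.4434 -0.3176  0.1262] q7 -0.29
```

View pics/w3.png

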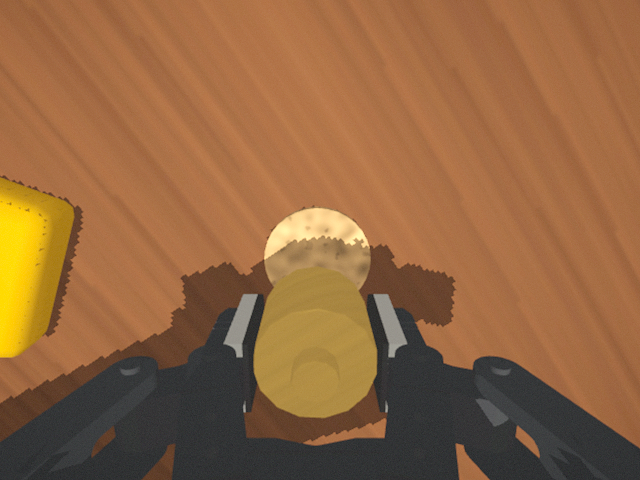

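The mat arc spans x 264–370 with its top at y 207. The brass is held upright with its top centre at about (316,362).

```bash
cat >> h.py <<'E'
def circ(P):
    P=np.asarray(P)[:,:2]; s=np.linalg.lstsq(np.c_[2*P,np.ones(len(P))],(P**2).sum(1),rcond=None)[0]
    return s[:2].round(4),round(2*np.sqrt(s[2]+s[:2]@s[:2]),4)
E
python3 -c "
from h import *
m=np.load('w3.npy',allow_pickle=True).item()
print(circ(plane(m,[(264,252),(268,238),(280,222),(297,211),(317,207),(337,211),(355,224),(367,240),(370,257)],.004)))
print(circ(plane(m,[(254,362),(260,335),(280,316),(316,308),(352,317),(372,336),(377,362),(358,401),(316,417),(276,402)],.085)))
go(.4455,-.317,.09,-35)"
```

```text
(array([ 0.4449, -0.3174]), np.float64(0.0498))
(array([ 0.4426, -0.3203]), np.float64(0.0362))
offset [0.0017, 0.0015, 0.0362] angular [-0.008, 0.002, 0.001] pos [ 0.4434 -0.3176  0.1262] q7 -0.29
```

Call:
drive_tool:
  deltas:
    - {"gripper": 200, "offset": [0.002, 0.001, 0.02], "angular": [-0.007, 0.002, 0]}
    - {"gripper": 200, "offset": [0.002, 0.001, 0.033], "angular": [-0.007, 0.002, 0]}
    - {"gripper": 200, "offset": [0.002, 0.001, 0.037], "angular": [-0.007, 0.002, 0]}
    - {"gripper": 200, "offset": [0.002, 0.001, 0.04], "angular": [-0.007, 0.002, 0]}
    - {"gripper": 200, "offset": [0.002, 0.001, 0.04], "angular": [-0.007, 0.002, 0]}

```text
t: 4.65
eef_pos: [0.4489, -0.3145, 0.0895]
tool_rot: [0.002, 0.886, 0.464, 0.002]
contact_force: [0.7, 0.7, -2.7]
gripper_width: 0.432
grasp_force: 41.3
```

```bash
python3 -c "
from h import *
go(.445,-.3174,.082,-35);print(bot.get_obs()['contact_force'])
m=optics.camera_model('wrist');im=optics.read_camera('wrist');cv2.imwrite('pics/w4.png',im)
np.save('w4.npy',m,allow_pickle=True)
"
```

```text
offset [-0.0046, -0.0016, 0.0075] angular [0.007, -0.002, 0.007] pos [ 0.4489 -0.3145  0.0895] q7 -0.32
[ 0.74456405  0.68398005 -2.67885826]
```

View pics/w4.png

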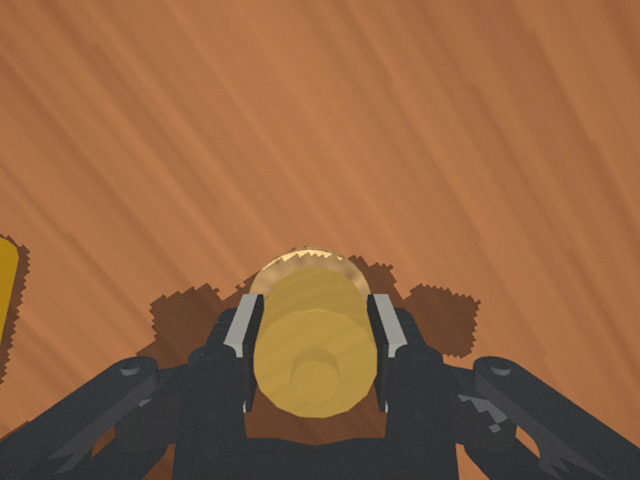

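The brass lower rim tops out at about (315,267) and the mat arc at (312,249). The mat sits slightly left of the brass axis.

```bash
python3 -c "
from h import *
m=np.load('w4.npy',allow_pickle=True).item()
print(circ(plane(m,[(252,285),(260,270),(275,257),(295,250),(312,248),(335,252),(352,262),(364,275),(370,290)],.004)))
print(circ(plane(m,[(254,362),(260,335),(280,316),(316,308),(352,317),(372,336),(377,362),(358,401),(316,417),(276,402)],.0475)))
print(plane(m,[(315,267)],.0115),plane(m,[(312,248)],.004))
go(.445,-.3174,.082,-35)"
```

```text
(array([ 0.4457, -0.3169]), np.float64(0.0493))
(array([ 0.4486, -0.3161]), np.float64(0.0369))
[[ 0.45836983 -0.30185322  0.0115    ]] [[ 0.46026036 -0.29718358  0.004     ]]
offset [-0.0045, -0.0018, 0.0077] angular [0.008, -0.002, 0.007] pos [ 0.449  -0.3147  0.0897] q7 -0.32
```

Call:
drive_tool:
  deltas:
    - {"gripper": 200, "offset": [-0.0037, -0.0018, 0.002], "angular": [0.007, -0.002, 0]}
    - {"gripper": 200, "offset": [-0.0037, -0.0018, 0.004], "angular": [0.007, -0.002, 0]}
    - {"gripper": 200, "offset": [-0.0037, -0.0018, 0.0055], "angular": [0.007, -0.002, 0]}
    - {"gripper": 200, "offset": [-0.0037, -0.0018, 0.007], "angular": [0.007, -0.002, 0]}
    - {"gripper": 200, "offset": [-0.0037, -0.0018, 0.007], "angular": [0.007, -0.002, 0]}

```text
t: 5.2
eef_pos: [0.4452, -0.3169, 0.0822]
tool_rot: [0.0, 0.886, 0.464, 0.0]
contact_force: [-0.4, 0.6, -0.9]
gripper_width: 0.431
grasp_force: 41.4
```

```bash
python3 -c "
from h import *
go(.445,-.3172,.082,-35)"
```

```text
offset [-0.0004, 0.0, 0.0002] angular [0.0, 0.0, 0.006] pos [ 0.4452 -0.3169  0.0822] q7 -0.32
```

Call:
drive_tool:
  deltas:
    - {"gripper": 200, "offset": [0, 0, 0.0008], "angular": [0, 0, 0]}
    - {"gripper": 110, "offset": [0, 0, 0.0008], "angular": [0, 0, 0]}
    - {"gripper": 100, "offset": [0, 0, 0.0008], "angular": [0, 0, 0]}
    - {"gripper": 50, "offset": [0, 0, 0.0008], "angular": [0, 0, 0]}
    - {"gripper": 0, "offset": [0, 0, 0.0008], "angular": [0, 0, 0]}

```text
t: 5.7
eef_pos: [0.4452, -0.3168, 0.0814]
tool_rot: [0.0, 0.886, 0.464, 0.0]
contact_force: [0.1, 0.3, -0.4]
gripper_width: 0.917
grasp_force: 0.0
```

Call:
drive_tool:
  deltas:
    - {"gripper": 0, "offset": [0, 0, 0], "angular": [0, 0, 0]}
    - {"gripper": 0, "offset": [0, 0, -0.03], "angular": [0, 0, 0]}
    - {"gripper": 0, "offset": [0, 0, -0.08], "angular": [0, 0, 0]}
    - {"gripper": 0, "offset": [0, 0, -0.12], "angular": [0, 0, 0]}
    - {"gripper": 0, "offset": [0, 0, -0.12], "angular": [0, 0, 0]}

```text
t: 6.2
eef_pos: [0.4479, -0.3183, 0.207]
tool_rot: [0.004, 0.886, 0.464, 0.003]
contact_force: [1.2, -0.2, 0.3]
gripper_width: 0.997
grasp_force: 0.0
```

Run:
```python
from h import *
optics.read_camera('wrist');m=optics.camera_model('wrist');im=optics.read_camera('wrist');cv2.imwrite('pics/w5.png',im)
np.save('w5.npy',m,allow_pickle=True)
hsv=cv2.cvtColor(im,cv2.COLOR_BGR2HSV);H,S,V=[hsv[...,i].astype(int) for i in range(3)]
T=np.array(m["cam_to_world"]); c=T[:3,:3].T@(np.array([.445,-.317,.04])-T[:3,3]); p=(m["cx"]-m["fx"]*c[0]/c[2],m["cy"]+m["fy"]*c[1]/c[2]);print(p)
print(metric(m,blob((S>120)&(V>90)&(H>15)&(H<30),p),.04))
go(.487,-.026,.2,-8)
```

```text
(np.float64(310.04952909260396), np.float64(240.81787861531046))
(array([ 446., -317.]), array([40.4, 42.9]), np.float32(20.4), array([ 445.9, -316.6]))
offset [0.263, -0.1316, 0.002] angular [0.003, 0.001, -0.594] pos [ 0.4454 -0.3171  0.2023] q7 -0.25
```

Call:
drive_tool:
  deltas:
    - {"gripper": 0, "offset": [0.263, -0.132, 0.002], "angular": [0, 0, -0.59]}
    - {"gripper": 0, "offset": [0.263, -0.132, 0.002], "angular": [0, 0, -0.59]}
    - {"gripper": 0, "offset": [0.263, -0.132, 0.002], "angular": [0, 0, -0.59]}
    - {"gripper": 0, "offset": [0.263, -0.132, 0.002], "angular": [0, 0, -0.59]}
    - {"gripper": 0, "offset": [0.263, -0.132, 0.002], "angular": [0, 0, -0.59]}

```text
t: 6.8
eef_pos: [0.479, -0.0675, 0.1981]
tool_rot: [-0.001, 0.756, 0.655, -0.001]
contact_force: [0.5, 0.3, -0.5]
gripper_width: 1.0
grasp_force: 0.0
```

Call:
drive_tool:
  deltas:
    - {"gripper": 0, "offset": [0.046, 0.003, 0], "angular": [0, 0, 0]}
    - {"gripper": 0, "offset": [0.046, 0.003, 0], "angular": [0, 0, 0]}
    - {"gripper": 0, "offset": [0.046, 0.003, 0], "angular": [0, 0, 0]}
    - {"gripper": 0, "offset": [0.046, 0.003, 0], "angular": [0, 0, 0]}

```text
t: 7.2
eef_pos: [0.4888, -0.0254, 0.1985]
tool_rot: [-0.001, 0.756, 0.655, -0.001]
contact_force: [-0.3, 0.4, -0.9]
gripper_width: 0.997
grasp_force: 0.0
```

Run:
```python
from h import *
m=optics.camera_model('wrist');im=optics.read_camera('wrist');cv2.imwrite('pics/w6.png',im)
np.save('w6.npy',m,allow_pickle=True)
go(.4875,-.0255,.2,-8)
```

```text
offset [0.0001, -0.0014, -0.0012] angular [-0.002, 0.001, -0.006] pos [ 0.4889 -0.0258  0.1988] q7 -0.45
```

View pics/w6.png

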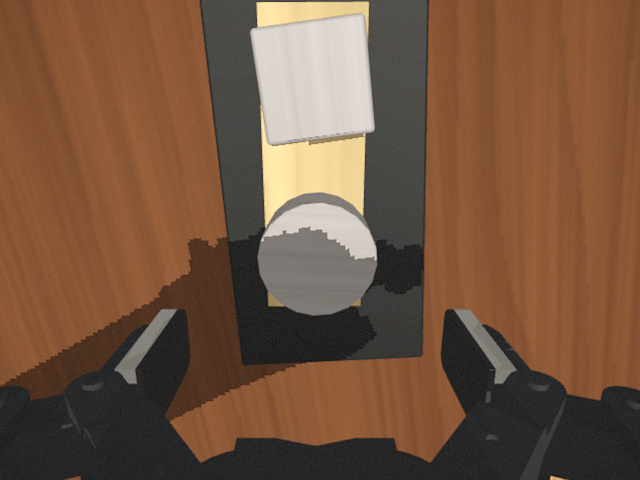

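The disc top spans x 258–377 and y 203–315. The template's near corners are at (269,306) and (360,306), and the block corners are at (251,31), (363,14), (374,131) and (270,145).

Run:
```python
from h import *
m=np.load('w6.npy',allow_pickle=True).item()
print("disc",circ(plane(m,[(258,260),(377,260),(317,315),(275,296),(361,296),(317,203),(281,216),(355,217)],.068)))
q=plane(m,[(251,31),(363,14),(374,131),(270,145)],.068)[:,:2];print("block",q.mean(0),np.degrees([np.arctan2(*(q[1]-q[0])[::-1]),np.arctan2(*(q[2]-q[3])[::-1])]),np.linalg.norm(np.roll(q,1,0)-q,axis=1))
print("tmpl",plane(m,[(269,306),(360,306),(257,2),(368,2)],.038))
```

```text
disc (array([ 0.4891, -0.0261]), np.float64(0.0581))
block [0.49952855 0.05648311] [-0.40559889 -0.7195525 ] [0.04806671 0.04794573 0.04832797 0.04771449]
tmpl [[ 0.455527   -0.06020801  0.038     ]
 [ 0.5083827  -0.06775878  0.038     ]
 [ 0.47748553  0.09836573  0.038     ]
 [ 0.53036623  0.0906929   0.038     ]]
```

Call:
drive_tool:
  deltas:
    - {"gripper": 0, "offset": [-0.0004, 0, 0.04], "angular": [0, 0, -0.005]}
    - {"gripper": 0, "offset": [-0.0004, 0, 0.07], "angular": [0, 0, -0.005]}
    - {"gripper": 0, "offset": [-0.0004, 0, 0.084], "angular": [0, 0, -0.005]}
    - {"gripper": 0, "offset": [-0.0004, 0, 0.084], "angular": [0, 0, -0.005]}
    - {"gripper": 150, "offset": [-0.0004, 0, 0.084], "angular": [0, 0, -0.005]}
  grip_force: 60

```text
t: 7.75
eef_pos: [0.49, -0.025, 0.1162]
tool_rot: [0.0, 0.755, 0.656, 0.0]
contact_force: [-0.0, -0.2, -0.3]
gripper_width: 0.855
grasp_force: 0.0
```

Call:
drive_tool:
  deltas:
    - {"gripper": 150, "offset": [0, 0, 0], "angular": [0, 0, 0]}
    - {"gripper": 150, "offset": [0, 0, 0], "angular": [0, 0, 0]}
    - {"gripper": 150, "offset": [0, 0, 0], "angular": [0, 0, 0]}
    - {"gripper": 150, "offset": [0, 0, 0], "angular": [0, 0, 0]}

```text
t: 8.15
eef_pos: [0.49, -0.0247, 0.1174]
tool_rot: [0.001, 0.754, 0.656, 0.0]
contact_force: [-3.7, -0.4, 7.3]
gripper_width: 0.677
grasp_force: 63.0
```

```bash
python3 -c "
from h import *
go(.445,.292,.2,20)"
```

```text
offset [0.3074, -0.0882, -0.0829] angular [0.002, 0.001, -0.621] pos [ 0.49   -0.0247  0.1174] q7 -0.55
```

Call:
drive_tool:
  deltas:
    - {"gripper": 150, "offset": [0, 0, -0.02], "angular": [0, 0, 0]}
    - {"gripper": 150, "offset": [0, 0, -0.06], "angular": [0, 0, 0]}
    - {"gripper": 150, "offset": [0.02, -0.006, -0.083], "angular": [0, 0, -0.1]}
    - {"gripper": 150, "offset": [0.06, -0.018, -0.083], "angular": [0, 0, -0.25]}
    - {"gripper": 150, "offset": [0.1, -0.03, -0.083], "angular": [0, 0, -0.4]}

```text
t: 8.65
eef_pos: [0.4737, 0.0787, 0.2002]
tool_rot: [0.001, 0.642, 0.767, 0.001]
contact_force: [0.8, -0.4, -6.8]
gripper_width: 0.677
grasp_force: 68.8
```

Call:
drive_tool:
  deltas:
    - {"gripper": 150, "offset": [0.04, 0, 0], "angular": [0, 0, -0.1]}
    - {"gripper": 150, "offset": [0.08, 0, 0], "angular": [0, 0, -0.22]}
    - {"gripper": 150, "offset": [0.12, 0, 0], "angular": [0, 0, -0.22]}
    - {"gripper": 150, "offset": [0.15, 0, 0], "angular": [0, 0, -0.22]}
    - {"gripper": 150, "offset": [0.16, 0, 0], "angular": [0, 0, -0.22]}

```text
t: 9.15
eef_pos: [0.4442, 0.24, 0.1996]
tool_rot: [-0.0, 0.572, 0.82, 0.001]
contact_force: [-0.6, -0.3, -7.0]
gripper_width: 0.673
grasp_force: 68.8
```

```bash
python3 -c "
from h import *
go(.445,.292,.14,20)"
```

```text
offset [0.0484, 0.0187, 0.0597] angular [0.002, -0.003, 0.006] pos [0.4442 0.24   0.1996] q7 -0.59
```

Call:
drive_tool:
  deltas:
    - {"gripper": 150, "offset": [0.03, 0.012, 0.03], "angular": [0, 0, 0]}
    - {"gripper": 150, "offset": [0.048, 0.019, 0.065], "angular": [0, 0, 0]}
    - {"gripper": 150, "offset": [0.048, 0.019, 0.08], "angular": [0, 0, 0]}
    - {"gripper": 150, "offset": [0.048, 0.019, 0.08], "angular": [0, 0, 0]}
    - {"gripper": 150, "offset": [0.048, 0.019, 0.08], "angular": [0, 0, 0]}

```text
t: 9.65
eef_pos: [0.4475, 0.2864, 0.119]
tool_rot: [0.0, 0.574, 0.819, -0.001]
contact_force: [0.3, 0.1, -6.6]
gripper_width: 0.676
grasp_force: 68.8
```

Run:
```python
from h import *
m=optics.camera_model('wrist');im=optics.read_camera('wrist');cv2.imwrite('pics/w7.png',im)
np.save('w7.npy',m,allow_pickle=True)
go(.445,.292,.0834,20)
```

```text
offset [0.006, -0.0011, 0.0363] angular [0.001, 0.001, -0.003] pos [0.448  0.2868 0.1197] q7 -0.77
```

View pics/w7.png

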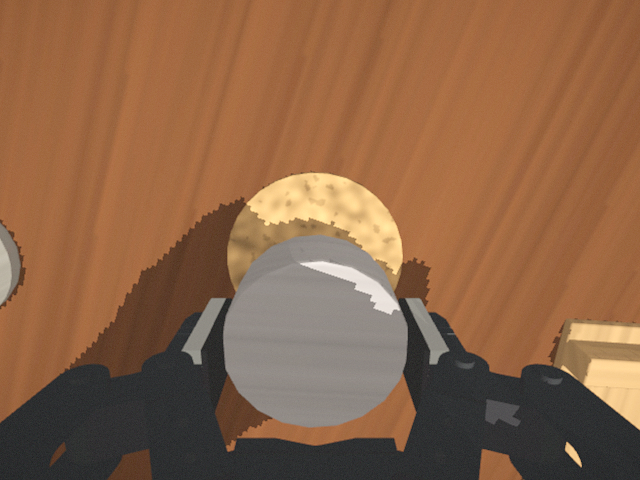

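The mat arc spans x 228–402 with its top at y 173. The disc top spans x 223–408 and y 261–427.

Run:
```python
from h import *
m=np.load('w7.npy',allow_pickle=True).item()
print(circ(plane(m,[(228,250),(232,228),(248,200),(275,182),(315,173),(355,181),(382,202),(397,225),(402,250)],.004)))
print(circ(plane(m,[(223,342),(408,342),(316,261),(316,427),(250,403),(382,403)],.0703)))
go(.445,.292,.0834,20)
```

```text
(array([0.4444, 0.2915]), np.float64(0.0796))
(array([0.4468, 0.2858]), np.float64(0.0579))
offset [0.006, -0.0011, 0.0363] angular [0.001, 0.001, -0.003] pos [0.448  0.2868 0.1197] q7 -0.77
```

Call:
drive_tool:
  deltas:
    - {"gripper": 150, "offset": [0.006, -0.001, 0.015], "angular": [0, 0, 0]}
    - {"gripper": 150, "offset": [0.006, -0.001, 0.026], "angular": [0, 0, 0]}
    - {"gripper": 150, "offset": [0.006, -0.001, 0.031], "angular": [0, 0, 0]}
    - {"gripper": 150, "offset": [0.006, -0.001, 0.034], "angular": [0, 0, 0]}
    - {"gripper": 150, "offset": [0.006, -0.001, 0.034], "angular": [0, 0, 0]}

```text
t: 10.2
eef_pos: [0.4444, 0.2927, 0.0847]
tool_rot: [0.0, 0.574, 0.819, -0.0]
contact_force: [0.9, 0.1, -7.2]
gripper_width: 0.676
grasp_force: 68.8
```

Call:
drive_tool:
  deltas:
    - {"gripper": 150, "offset": [0, 0, 0.001], "angular": [0, 0, 0]}
    - {"gripper": 150, "offset": [0, 0, 0.0015], "angular": [0, 0, 0]}
    - {"gripper": 150, "offset": [0, 0, 0.0015], "angular": [0, 0, 0]}

```text
t: 10.5
eef_pos: [0.4445, 0.2932, 0.0836]
tool_rot: [0.0, 0.574, 0.819, 0.0]
contact_force: [-0.9, -1.0, -3.2]
gripper_width: 0.675
grasp_force: 69.1
```

```bash
python3 -c "
from h import *
go(.4446,.2917,.0834,20)"
```

```text
offset [-0.0014, -0.0004, 0.0002] angular [0.001, 0.0, -0.001] pos [0.4445 0.2932 0.0836] q7 -0.83
```

Call:
drive_tool:
  deltas:
    - {"gripper": 150, "offset": [0, 0, -0.002], "angular": [0, 0, 0]}
    - {"gripper": 150, "offset": [-0.0014, 0, -0.002], "angular": [0, 0, 0]}
    - {"gripper": 150, "offset": [-0.0014, 0, -0.001], "angular": [0, 0, 0]}
    - {"gripper": 150, "offset": [-0.0014, 0, 0.0005], "angular": [0, 0, 0]}
    - {"gripper": 150, "offset": [-0.0014, 0, 0.0005], "angular": [0, 0, 0]}

```text
t: 11.0
eef_pos: [0.4447, 0.2916, 0.0836]
tool_rot: [0.001, 0.574, 0.819, -0.0]
contact_force: [-2.4, -3.3, 7.2]
gripper_width: 0.675
grasp_force: 70.2
```

Call:
drive_tool:
  deltas:
    - {"gripper": 60, "offset": [0, 0, 0], "angular": [0, 0, 0]}
    - {"gripper": 0, "offset": [0, 0, 0], "angular": [0, 0, 0]}
    - {"gripper": 0, "offset": [0, 0, 0], "angular": [0, 0, 0]}
    - {"gripper": 0, "offset": [0, 0, -0.03], "angular": [0, 0, 0]}
    - {"gripper": 0, "offset": [0, 0, -0.08], "angular": [0, 0, 0]}

```text
t: 11.5
eef_pos: [0.4433, 0.2907, 0.1611]
tool_rot: [-0.001, 0.574, 0.819, -0.003]
contact_force: [1.4, 0.3, 0.3]
gripper_width: 1.001
grasp_force: 0.0
```

Run:
```python
from h import *
go(.4995,.0565,.2,-1)
```

```text
offset [-0.2393, -0.0275, -0.0385] angular [-0.007, 0.002, 0.466] pos [0.4433 0.2907 0.1611] q7 -0.73
```

Call:
drive_tool:
  deltas:
    - {"gripper": 0, "offset": [-0.239, -0.028, -0.037], "angular": [0, 0, 0.466]}
    - {"gripper": 0, "offset": [-0.239, -0.028, -0.037], "angular": [0, 0, 0.466]}
    - {"gripper": 0, "offset": [-0.239, -0.028, -0.037], "angular": [0, 0, 0.466]}
    - {"gripper": 0, "offset": [-0.239, -0.028, -0.037], "angular": [0, 0, 0.466]}
    - {"gripper": 0, "offset": [-0.239, -0.028, -0.037], "angular": [0, 0, 0.466]}

```text
t: 12.0
eef_pos: [0.5004, 0.055, 0.2003]
tool_rot: [0.001, 0.714, 0.701, 0.0]
contact_force: [0.8, -0.2, 0.2]
gripper_width: 0.999
grasp_force: 0.0
```

Call:
drive_tool:
  deltas:
    - {"gripper": 0, "offset": [0, 0, 0], "angular": [0, 0, 0]}
    - {"gripper": 0, "offset": [0, 0, 0], "angular": [0, 0, 0]}

```text
t: 12.2
eef_pos: [0.5004, 0.0565, 0.1999]
tool_rot: [0.0, 0.714, 0.7, 0.0]
contact_force: [-0.2, -0.1, 0.1]
gripper_width: 1.0
grasp_force: 0.0
```

Run:
```python
from h import *
go(.4995,.0565,.118,-1)
im=optics.read_camera('top');cv2.imwrite('pics/top1.png',im)
hsv=cv2.cvtColor(im,cv2.COLOR_BGR2HSV);H,S,V=[hsv[...,i].astype(int) for i in range(3)]
m=optics.camera_model('top')
b=blob((S<60)&(V>120),(187,293)); print("disc",metric(m,b,.034),"mat",metric(m,blob(V>185,(187,293)),.01))
```

```text
offset [-0.0, -0.0009, 0.0819] angular [0.001, -0.0, -0.004] pos [0.5004 0.0565 0.1999] q7 -0.52
disc (array([445., 289.]), array([58.9, 59.3]), np.float32(1.2), array([444.5, 288.9])) mat (array([444., 290.]), array([78.3, 79.2]), np.float32(76.0), array([444.7, 290.1]))
```

Call:
drive_tool:
  deltas:
    - {"gripper": 0, "offset": [0, -0.001, 0.04], "angular": [0, 0, -0.004]}
    - {"gripper": 0, "offset": [0, -0.001, 0.07], "angular": [0, 0, -0.004]}
    - {"gripper": 0, "offset": [0, -0.001, 0.082], "angular": [0, 0, -0.004]}
    - {"gripper": 0, "offset": [0, -0.001, 0.082], "angular": [0, 0, -0.004]}
    - {"gripper": 160, "offset": [0, -0.001, 0.082], "angular": [0, 0, -0.004]}
  grip_force: 60

```text
t: 12.75
eef_pos: [0.4994, 0.0587, 0.1184]
tool_rot: [0.0, 0.712, 0.703, 0.0]
contact_force: [0.6, -0.7, -1.0]
gripper_width: 0.86
grasp_force: 0.0
```

Call:
drive_tool:
  deltas:
    - {"gripper": 160, "offset": [0, 0, 0], "angular": [0, 0, 0]}
    - {"gripper": 160, "offset": [0, 0, 0], "angular": [0, 0, 0]}
    - {"gripper": 160, "offset": [0, 0, 0], "angular": [0, 0, 0]}
    - {"gripper": 160, "offset": [0, 0, 0], "angular": [0, 0, 0]}

```text
t: 13.15
eef_pos: [0.5001, 0.058, 0.1193]
tool_rot: [0.001, 0.712, 0.702, 0.001]
contact_force: [0.7, 0.6, 5.0]
gripper_width: 0.568
grasp_force: 62.4
```

Run:
```python
from h import *
m=optics.camera_model('top'); im=cv2.imread('pics/top0.png'); V=cv2.cvtColor(im,cv2.COLOR_BGR2HSV)[...,2]
r=cv2.minAreaRect((plane(m,blob(V>185,(426,208))[:,0,:],.004)[:,:2]*1000).astype(np.float32)); print("sqmat",r)
go(.63,-.236,.2,-15)
```

```text
sqmat ((630.3214721679688, -236.02650451660156), (71.57447052001953, 70.78629302978516), 74.3896713256836)
offset [-0.292, 0.1344, -0.0804] angular [0.004, -0.001, 0.315] pos [0.5001 0.058  0.1193] q7 -0.62
```

Call:
drive_tool:
  deltas:
    - {"gripper": 160, "offset": [0, 0, -0.02], "angular": [0, 0, 0]}
    - {"gripper": 160, "offset": [0, 0, -0.06], "angular": [0, 0, 0]}
    - {"gripper": 160, "offset": [-0.03, 0.014, -0.08], "angular": [0, 0, 0.1]}
    - {"gripper": 160, "offset": [-0.07, 0.032, -0.08], "angular": [0, 0, 0.2]}
    - {"gripper": 160, "offset": [-0.11, 0.05, -0.08], "angular": [0, 0, 0.3]}

```text
t: 13.65
eef_pos: [0.5478, -0.0543, 0.1991]
tool_rot: [0.001, 0.79, 0.613, 0.001]
contact_force: [0.8, 0.9, -4.9]
gripper_width: 0.574
grasp_force: 65.7
```

Run:
```python
from h import *
go(.63,-.236,.13,-15.6)
```

```text
offset [-0.1555, 0.1248, 0.0693] angular [0.003, -0.0, 0.026] pos [ 0.5478 -0.0543  0.1991] q7 -0.5
```

Call:
drive_tool:
  deltas:
    - {"gripper": 160, "offset": [-0.035, 0.028, 0], "angular": [0, 0, 0.026]}
    - {"gripper": 160, "offset": [-0.07, 0.056, 0.0], "angular": [0, 0, 0.026]}
    - {"gripper": 160, "offset": [-0.105, 0.084, 0.01], "angular": [0, 0, 0.026]}
    - {"gripper": 160, "offset": [-0.135, 0.108, 0.035], "angular": [0, 0, 0.026]}
    - {"gripper": 160, "offset": [-0.155, 0.125, 0.06], "angular": [0, 0, 0.026]}

```text
t: 14.15
eef_pos: [0.6303, -0.2387, 0.1374]
tool_rot: [0.001, 0.797, 0.604, -0.0]
contact_force: [-0.1, 0.4, -5.9]
gripper_width: 0.567
grasp_force: 65.7
```

Call:
drive_tool:
  deltas:
    - {"gripper": 160, "offset": [0, 0, 0.015], "angular": [0, 0, 0]}
    - {"gripper": 160, "offset": [0, 0, 0.015], "angular": [0, 0, 0]}
    - {"gripper": 160, "offset": [0, 0, 0.015], "angular": [0, 0, 0]}

```text
t: 14.45
eef_pos: [0.6298, -0.2327, 0.1228]
tool_rot: [-0.001, 0.796, 0.606, 0.0]
contact_force: [0.5, 0.3, -5.2]
gripper_width: 0.57
grasp_force: 65.6
```

Run:
```python
from h import *
m=optics.camera_model('wrist');im=optics.read_camera('wrist');cv2.imwrite('pics/w8.png',im)
np.save('w8.npy',m,allow_pickle=True)
go(.63,-.236,.085,-15.6)
```

```text
offset [-0.0034, 0.0004, 0.0387] angular [0.001, -0.001, 0.005] pos [ 0.6305 -0.2326  0.1237] q7 -0.26
```

View pics/w8.png

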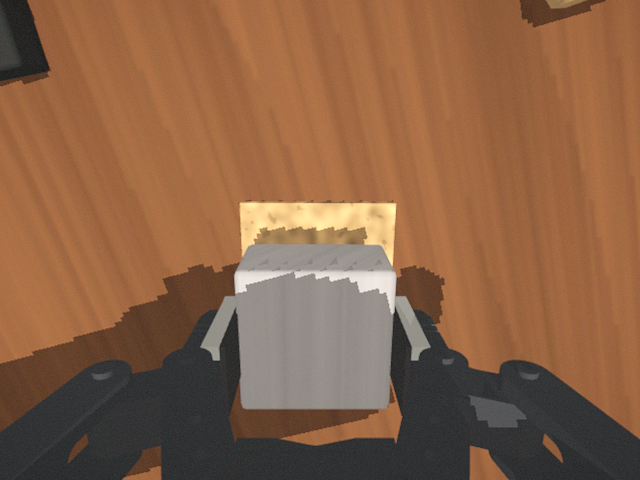

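The mat's far edge runs (241,202)–(396,203), parallel to the block. The block top corners are (235,271), (394,270), (390,409) and (242,409).

Run:
```python
from h import *
m=np.load('w8.npy',allow_pickle=True).item()
e=plane(m,[(240.5,202),(396,203)],.004)[:,:2]; d=(e[1]-e[0]);L=np.linalg.norm(d);d/=L; n=np.array([d[1],-d[0]])
print("mat",e.mean(0)+.035*n,L,np.degrees(np.arctan2(d[1],d[0])))
q=plane(m,[(235,271),(394,270),(390,409),(242,409)],.0732)[:,:2]; print("block",q.mean(0),np.linalg.norm(np.roll(q,1,0)-q,axis=1))
go(.63,-.236,.085,-15.6)
```

```text
mat [ 0.62956787 -0.23631286] 0.06953160872165413 -15.744992289331766
block [ 0.62976094 -0.23174174] [0.04827721 0.04713208 0.04856947 0.04855607]
offset [-0.0034, 0.0004, 0.0387] angular [0.001, -0.001, 0.005] pos [ 0.6305 -0.2326  0.1237] q7 -0.26
```

Call:
drive_tool:
  deltas:
    - {"gripper": 160, "offset": [-0.004, 0.0005, 0.015], "angular": [0, 0, 0]}
    - {"gripper": 160, "offset": [-0.004, 0.0005, 0.027], "angular": [0, 0, 0]}
    - {"gripper": 160, "offset": [-0.004, 0.0005, 0.033], "angular": [0, 0, 0]}
    - {"gripper": 160, "offset": [-0.004, 0.0005, 0.036], "angular": [0, 0, 0]}
    - {"gripper": 160, "offset": [-0.004, 0.0005, 0.036], "angular": [0, 0, 0]}

```text
t: 15.0
eef_pos: [0.6294, -0.238, 0.0863]
tool_rot: [-0.0, 0.796, 0.605, -0.0]
contact_force: [-0.1, -1.1, -5.4]
gripper_width: 0.569
grasp_force: 65.7
```

Call:
drive_tool:
  deltas:
    - {"gripper": 160, "offset": [0, 0, 0.001], "angular": [0, 0, 0]}
    - {"gripper": 160, "offset": [0, 0, 0.002], "angular": [0, 0, 0]}
    - {"gripper": 160, "offset": [0, 0, 0.002], "angular": [0, 0, 0]}

```text
t: 15.3
eef_pos: [0.63, -0.2382, 0.0854]
tool_rot: [0.0, 0.796, 0.605, 0.0]
contact_force: [-1.0, 0.8, -0.6]
gripper_width: 0.569
grasp_force: 66.2
```

Run:
```python
from h import *
go(.6296,-.2363,.0845,-15.6)
```

```text
offset [0.0017, -0.0009, 0.0009] angular [0.001, -0.0, 0.003] pos [ 0.63   -0.2382  0.0854] q7 -0.27
```

Call:
drive_tool:
  deltas:
    - {"gripper": 160, "offset": [0, 0, -0.003], "angular": [0, 0, 0]}
    - {"gripper": 160, "offset": [0.0012, -0.0005, -0.003], "angular": [0, 0, 0]}
    - {"gripper": 160, "offset": [0.0012, -0.0005, -0.0015], "angular": [0, 0, 0]}
    - {"gripper": 160, "offset": [0.0012, -0.0005, 0], "angular": [0, 0, 0]}
    - {"gripper": 160, "offset": [0.0012, -0.0005, 0], "angular": [0, 0, 0]}

```text
t: 15.8
eef_pos: [0.6294, -0.2368, 0.0854]
tool_rot: [0.0, 0.796, 0.605, -0.0]
contact_force: [-3.7, 0.7, 4.0]
gripper_width: 0.567
grasp_force: 66.8
```

Call:
drive_tool:
  deltas:
    - {"gripper": 60, "offset": [0, 0, 0], "angular": [0, 0, 0]}
    - {"gripper": 0, "offset": [0, 0, 0], "angular": [0, 0, 0]}
    - {"gripper": 0, "offset": [0, 0, 0], "angular": [0, 0, 0]}
    - {"gripper": 0, "offset": [0, 0, -0.03], "angular": [0, 0, 0]}
    - {"gripper": 0, "offset": [0, 0, -0.08], "angular": [0, 0, 0]}

```text
t: 16.3
eef_pos: [0.6273, -0.2365, 0.162]
tool_rot: [-0.003, 0.796, 0.605, -0.002]
contact_force: [1.2, 0.4, -0.0]
gripper_width: 1.0
grasp_force: 0.0
```

Run:
```python
from h import *
go(.493,.0153,.2,-8)
```

```text
offset [0.2069, -0.1969, -0.0366] angular [-0.009, -0.001, -0.166] pos [ 0.6273 -0.2365  0.162 ] q7 -0.24
```

Call:
drive_tool:
  deltas:
    - {"gripper": 0, "offset": [0.207, -0.197, -0.037], "angular": [0, 0, -0.165]}
    - {"gripper": 0, "offset": [0.207, -0.197, -0.037], "angular": [0, 0, -0.165]}
    - {"gripper": 0, "offset": [0.207, -0.197, -0.037], "angular": [0, 0, -0.165]}
    - {"gripper": 0, "offset": [0.207, -0.197, -0.037], "angular": [0, 0, -0.165]}
    - {"gripper": 0, "offset": [0.207, -0.197, -0.037], "angular": [0, 0, -0.165]}

```text
t: 16.8
eef_pos: [0.5118, -0.0167, 0.1974]
tool_rot: [0.0, 0.755, 0.656, 0.0]
contact_force: [0.2, 1.1, 1.3]
gripper_width: 0.999
grasp_force: 0.0
```

Run:
```python
from h import *
go(.493,.0153,.2,-8)
```

```text
offset [0.029, -0.0231, -0.0027] angular [0.002, -0.0, -0.002] pos [ 0.5118 -0.0167  0.1974] q7 -0.48
```

Call:
drive_tool:
  deltas:
    - {"gripper": 0, "offset": [0.029, -0.023, -0.002], "angular": [0, 0, 0]}
    - {"gripper": 0, "offset": [0.029, -0.023, -0.002], "angular": [0, 0, 0]}
    - {"gripper": 0, "offset": [0.029, -0.023, -0.002], "angular": [0, 0, 0]}
    - {"gripper": 0, "offset": [0.029, -0.023, -0.002], "angular": [0, 0, 0]}

```text
t: 17.2
eef_pos: [0.4946, 0.0127, 0.1989]
tool_rot: [0.0, 0.756, 0.655, 0.0]
contact_force: [0.6, -0.2, -0.6]
gripper_width: 0.998
grasp_force: 0.0
```

Run:
```python
from h import *
go(.493,.0153,.2,-8)
m=optics.camera_model('wrist');im=optics.read_camera('wrist');cv2.imwrite('pics/w9.png',im)
hsv=cv2.cvtColor(im,cv2.COLOR_BGR2HSV);H,S,V=[hsv[...,i].astype(int) for i in range(3)]
T=np.array(m["cam_to_world"]); c=T[:3,:3].T@(np.array([.493,.015,.038])-T[:3,3]); p=(m["cx"]-m["fx"]*c[0]/c[2],m["cy"]+m["fy"]*c[1]/c[2])
print("tmpl",metric(m,blob((V>150)&(S>45)&(S<130)&(H>15),p),.038),p)
im=optics.read_camera('top');cv2.imwrite('pics/top2.png',im)
hsv=cv2.cvtColor(im,cv2.COLOR_BGR2HSV);H,S,V=[hsv[...,i].astype(int) for i in range(3)]
m=optics.camera_model('top')
print("block",metric(m,blob((S<45)&(V>215),(426,205)),.034))
im=im[170:330,150:500];cv2.imwrite('pics/top2c.png',cv2.resize(im,None,fx=2.25,fy=2.25,interpolation=cv2.INTER_CUBIC))
```

```text
offset [0.0024, -0.002, -0.0011] angular [0.001, 0.0, -0.003] pos [0.4946 0.0127 0.1989] q7 -0.54
tmpl (array([493.,  16.]), array([ 54.6, 159.5]), np.float32(82.0), array([492.9,  16.6])) (np.float64(312.32764589420225), np.float64(238.56195457773015))
block (array([1035.,   53.]), array([209.1, 477.3]), np.float32(89.8), array([1022.9,   67.1]))
```

View pics/top2c.png

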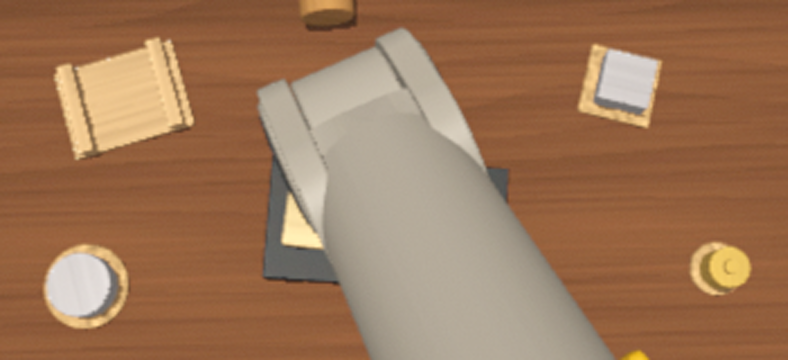

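The top crop shows the brass weight, disc and block upright on their mats, offset outward only by parallax. The rest is clear at crop (123,98).

Call:
drive_tool:
  deltas:
    - {"gripper": 0, "offset": [0.0028, -0.002, 0.05], "angular": [0, 0, 0]}
    - {"gripper": 0, "offset": [0.0028, -0.002, 0.08], "angular": [0, 0, 0]}
    - {"gripper": 0, "offset": [0.0028, -0.002, 0.095], "angular": [0, 0, 0]}
    - {"gripper": 0, "offset": [0.0028, -0.002, 0.102], "angular": [0, 0, 0]}
    - {"gripper": 0, "offset": [0.0028, -0.002, 0.102], "angular": [0, 0, 0]}
  grip_force: 50

```text
t: 17.8
eef_pos: [0.4923, 0.0162, 0.096]
tool_rot: [-0.0, 0.755, 0.655, -0.001]
contact_force: [-0.3, 0.4, 0.2]
gripper_width: 0.997
grasp_force: 0.0
```

Run:
```python
from h import *
go(.493,.0158,.097,-8)
```

```text
offset [-0.0003, 0.0007, -0.001] angular [-0.002, 0.0, -0.003] pos [0.4923 0.0162 0.096 ] q7 -0.68
```

Call:
drive_tool:
  deltas:
    - {"gripper": 150, "offset": [0, 0.0005, -0.001], "angular": [0, 0, 0]}
    - {"gripper": 150, "offset": [0, 0.0005, -0.001], "angular": [0, 0, 0]}
    - {"gripper": 150, "offset": [0, 0.0005, -0.001], "angular": [0, 0, 0]}
    - {"gripper": 150, "offset": [0, 0.0005, -0.001], "angular": [0, 0, 0]}
    - {"gripper": 150, "offset": [0, 0.0005, -0.001], "angular": [0, 0, 0]}

```text
t: 18.3
eef_pos: [0.4937, 0.0166, 0.0992]
tool_rot: [0.001, 0.755, 0.656, 0.001]
contact_force: [-1.3, -0.2, 5.9]
gripper_width: 0.615
grasp_force: 52.1
```

Run:
```python
from h import *
m=optics.camera_model('top'); im=cv2.imread('pics/top2.png'); V=cv2.cvtColor(im,cv2.COLOR_BGR2HSV)[...,2]
# rail top outer corners from the crop (2.25x)
c=np.array([(56,68),(71,65),(150,42),(169,39),(192,124),(175,130),(92,152),(78,157)])/2.25+[150,170]
q=plane(m,c,.024)[:,:2]; print(q.round(4)); o=q[[0,3,4,7]]; print(o.mean(0),np.linalg.norm(np.roll(o,1,0)-o,axis=1))
u=(o[0]+o[3]-o[1]-o[2]); print(np.degrees(np.arctan2(u[1],u[0])))
go(.629,.253,.25,16)
```

```text
[[0.6565 0.3197]
 [0.6591 0.3051]
 [0.6805 0.228 ]
 [0.6831 0.2093]
 [0.5968 0.1861]
 [0.5913 0.2025]
 [0.5717 0.2824]
 [0.5671 0.2958]]
[0.62584909 0.25269811] [0.09248012 0.11351522 0.08937222 0.11364026]
104.33527672485121
offset [0.253, 0.1011, -0.1505] angular [0.003, 0.001, -0.535] pos [0.4937 0.0166 0.0992] q7 -0.68
```

Call:
drive_tool:
  deltas:
    - {"gripper": 150, "offset": [0, 0, -0.02], "angular": [0, 0, 0]}
    - {"gripper": 150, "offset": [0, 0, -0.06], "angular": [0, 0, 0]}
    - {"gripper": 150, "offset": [0.02, -0.002, -0.1], "angular": [0, 0, -0.1]}
    - {"gripper": 150, "offset": [0.06, -0.008, -0.13], "angular": [0, 0, -0.25]}
    - {"gripper": 150, "offset": [0.1, -0.015, -0.15], "angular": [0, 0, -0.4]}

```text
t: 18.8
eef_pos: [0.4929, 0.1184, 0.251]
tool_rot: [0.002, 0.642, 0.766, 0.001]
contact_force: [2.2, 1.3, -0.4]
gripper_width: 0.616
grasp_force: 53.5
```

Run:
```python
from h import *
go(.505,.218,.25,15.5)
```

```text
offset [0.0959, 0.0293, 0.0011] angular [0.006, 0.001, -0.121] pos [0.4929 0.1184 0.251 ] q7 -0.43
```

Call:
drive_tool:
  deltas:
    - {"gripper": 150, "offset": [0.05, 0.015, 0], "angular": [0, 0, -0.12]}
    - {"gripper": 150, "offset": [0.096, 0.029, 0], "angular": [0, 0, -0.12]}
    - {"gripper": 150, "offset": [0.096, 0.029, 0], "angular": [0, 0, -0.12]}
    - {"gripper": 150, "offset": [0.096, 0.029, 0], "angular": [0, 0, -0.12]}
    - {"gripper": 150, "offset": [0.096, 0.029, 0], "angular": [0, 0, -0.12]}

```text
t: 19.3
eef_pos: [0.504, 0.216, 0.2477]
tool_rot: [0.0, 0.607, 0.795, -0.001]
contact_force: [-0.3, 0.2, -1.4]
gripper_width: 0.613
grasp_force: 53.5
```

Run:
```python
from h import *
m=optics.camera_model('wrist');im=optics.read_camera('wrist');cv2.imwrite('pics/w10.png',im)
np.save('w10.npy',m,allow_pickle=True)
go(.505,.218,.25,15.5)
```

```text
offset [0.0021, 0.0015, -0.0023] angular [-0.001, 0.002, -0.006] pos [0.5041 0.2156 0.2477] q7 -0.54
```

View pics/w10.png

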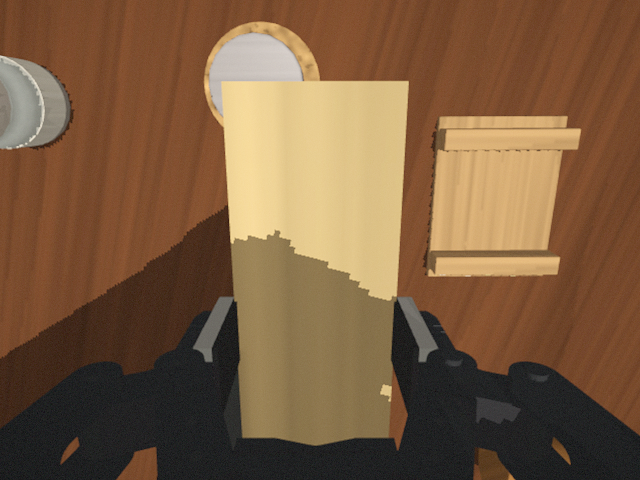

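The rest is at right, with its far rail at y≈128–150 and its near rail at y≈250–276. The template is square in the grip, with its far end running (222,82)–(408,81).

Run:
```python
import cv2
im=cv2.imread("pics/w10.png")[105:285,415:595]
cv2.imwrite("pics/w10c.png",cv2.resize(im,(594,594),interpolation=cv2.INTER_CUBIC))
```

```text
(no output)
```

View pics/w10c.png

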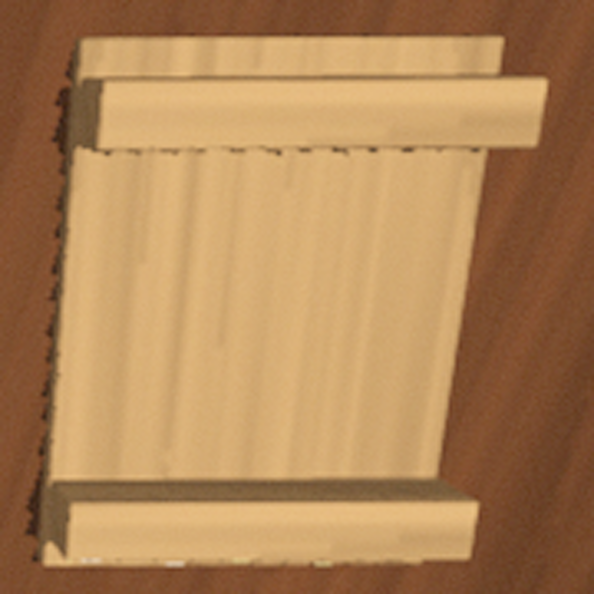

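The far rail's top face is at crop (102,79), (548,79), (541,147) and (97,149). The near rail's is at (70,502), (480,502), (470,559) and (67,559).

Run:
```python
from h import *
m=np.load('w10.npy',allow_pickle=True).item()
f=lambda c:plane(m,np.array(c)/3.3+[415,105],.024)[:,:2]
A=f([(102,79),(548,79),(541,147),(97,149)]);B=f([(70,502),(480,502),(470,559),(67,559)])
for q in(A,B): print(q.mean(0).round(4),np.linalg.norm(np.roll(q,1,0)-q,axis=1).round(4),np.degrees(np.arctan2(*(q[1]-q[0])[::-1])).round(1))
u=A.mean(0)-B.mean(0);print("rest",(A.mean(0)+B.mean(0))/2,np.linalg.norm(u),np.degrees(np.arctan2(u[1],u[0])))
e=plane(m,[(222.5,82),(408,81)],.1865)[:,:2];d=e[1]-e[0];L=np.linalg.norm(d);d/=L
print("tmpl",L,np.degrees(np.arctan2(d[1],d[0])),e.mean(0)+.08*np.array([d[1],-d[0]]))
go(.628,.2535,.15,15.5)
```

```text
[0.6161 0.3013] [0.0138 0.0895 0.0135 0.0903] 15.3
[0.6403 0.215 ] [0.0133 0.0896 0.0133 0.0892] 15.3
rest [0.62819324 0.25814271] 0.08960525390807951 105.66395664776257
tmpl 0.05324422499649819 15.565381733230975 [0.50380459 0.21475132]
offset [0.0042, 0.1295, 0.0976] angular [-0.001, 0.002, -0.006] pos [0.5041 0.2156 0.2477] q7 -0.54
```

Call:
drive_tool:
  deltas:
    - {"gripper": 150, "offset": [0.003, 0.045, 0.0], "angular": [0, 0, 0]}
    - {"gripper": 150, "offset": [0.005, 0.09, 0.03], "angular": [0, 0, 0]}
    - {"gripper": 150, "offset": [0.008, 0.12, 0.07], "angular": [0, 0, 0]}
    - {"gripper": 150, "offset": [0.008, 0.131, 0.1], "angular": [0, 0, 0]}
    - {"gripper": 150, "offset": [0.008, 0.131, 0.11], "angular": [0, 0, 0]}

```text
t: 19.85
eef_pos: [0.6285, 0.2567, 0.1332]
tool_rot: [-0.001, 0.608, 0.794, -0.003]
contact_force: [-1.4, -1.0, -0.4]
gripper_width: 0.615
grasp_force: 53.4
```

Call:
drive_tool:
  deltas:
    - {"gripper": 150, "offset": [0, 0, 0.01], "angular": [0, 0, 0]}
    - {"gripper": 150, "offset": [0, 0, 0.01], "angular": [0, 0, 0]}
    - {"gripper": 150, "offset": [0, 0, 0.01], "angular": [0, 0, 0]}

```text
t: 20.15
eef_pos: [0.6283, 0.2596, 0.1295]
tool_rot: [0.001, 0.606, 0.795, 0.001]
contact_force: [-0.5, -0.2, -0.5]
gripper_width: 0.612
grasp_force: 53.4
```

Run:
```python
from h import *
go(.628,.2577,.1032,15.6)
```

```text
offset [-0.0018, -0.0009, 0.0263] angular [0.002, -0.0, -0.006] pos [0.6283 0.2596 0.1295] q7 -0.59
```

Call:
drive_tool:
  deltas:
    - {"gripper": 150, "offset": [-0.0015, -0.0007, 0.012], "angular": [0.001, 0, 0]}
    - {"gripper": 150, "offset": [-0.0015, -0.0007, 0.02], "angular": [0.001, 0, 0]}
    - {"gripper": 150, "offset": [-0.0015, -0.0007, 0.024], "angular": [0.001, 0, 0]}
    - {"gripper": 150, "offset": [-0.0015, -0.0007, 0.0255], "angular": [0.001, 0, 0]}
    - {"gripper": 150, "offset": [-0.0015, -0.0007, 0.0255], "angular": [0.001, 0, 0]}

```text
t: 20.65
eef_pos: [0.6276, 0.2576, 0.1033]
tool_rot: [0.0, 0.607, 0.795, -0.001]
contact_force: [-5.4, -3.9, 9.9]
gripper_width: 0.615
grasp_force: 54.7
```

Call:
drive_tool:
  deltas:
    - {"gripper": 150, "offset": [0, 0, 0.001], "angular": [0, 0, 0]}
    - {"gripper": 150, "offset": [0, 0, 0.001], "angular": [0, 0, 0]}

```text
t: 20.85
eef_pos: [0.6276, 0.2576, 0.1033]
tool_rot: [0.0, 0.607, 0.795, -0.001]
contact_force: [-8.3, -5.9, 17.4]
gripper_width: 0.613
grasp_force: 55.3
```

Run:
```python
from h import *
go(.628,.2577,.1032,15.6)
```

```text
offset [-0.0, 0.0004, 0.0001] angular [-0.002, 0.003, -0.006] pos [0.6276 0.2576 0.1033] q7 -0.6
```

Call:
drive_tool:
  deltas:
    - {"gripper": 150, "offset": [0, 0, -0.0015], "angular": [0, 0, 0]}
    - {"gripper": 150, "offset": [0, 0, -0.0015], "angular": [0, 0, 0]}
    - {"gripper": 80, "offset": [0, 0, -0.0015], "angular": [0, 0, 0]}
    - {"gripper": 60, "offset": [0, 0, -0.0015], "angular": [0, 0, 0]}
    - {"gripper": 0, "offset": [0, 0, -0.0015], "angular": [0, 0, 0]}

```text
t: 21.35
eef_pos: [0.6279, 0.2582, 0.1024]
tool_rot: [-0.0, 0.606, 0.795, -0.0]
contact_force: [0.5, 0.1, -0.4]
gripper_width: 0.91
grasp_force: 0.0
```

Call:
drive_tool:
  deltas:
    - {"gripper": 0, "offset": [0, 0, 0], "angular": [0, 0, 0]}
    - {"gripper": 0, "offset": [0, 0, -0.03], "angular": [0, 0, 0]}
    - {"gripper": 0, "offset": [0, 0, -0.08], "angular": [0, 0, 0]}
    - {"gripper": 0, "offset": [0, 0, -0.13], "angular": [0, 0, 0]}
    - {"gripper": 0, "offset": [0, -0.04, -0.15], "angular": [0, 0, 0]}

```text
t: 21.85
eef_pos: [0.5941, 0.2495, 0.2584]
tool_rot: [0.002, 0.607, 0.794, 0.005]
contact_force: [0.5, 0.0, 1.8]
gripper_width: 1.0
grasp_force: 0.0
```

Call:
drive_tool:
  deltas:
    - {"gripper": 0, "offset": [0, -0.05, 0], "angular": [0, 0, 0]}
    - {"gripper": 0, "offset": [0, -0.07, 0], "angular": [0, 0, 0]}
    - {"gripper": 0, "offset": [0, -0.07, 0], "angular": [0, 0, 0]}
    - {"gripper": 0, "offset": [0, -0.07, 0], "angular": [0, 0, 0]}
    - {"gripper": 0, "offset": [0, -0.07, 0], "angular": [0, 0, 0]}

```text
t: 22.35
eef_pos: [0.5232, 0.2292, 0.2529]
tool_rot: [-0.0, 0.607, 0.795, 0.0]
contact_force: [-0.5, 0.1, 0.4]
gripper_width: 0.998
grasp_force: 0.0
```

Run:
```python
from h import *
m=optics.camera_model('wrist');im=optics.read_camera('wrist');cv2.imwrite('pics/w11.png',im);np.save('w11.npy',m,allow_pickle=True)
```

```text
(no output)
```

View pics/w11.png

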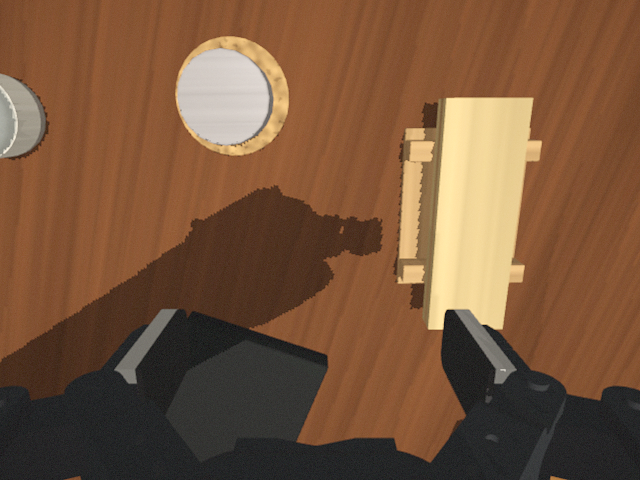

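The template lies across both rails. Its corners are (444,98), (533,97), (503,329) and (429,328), and the rail ends show at right (541,141–160 and 524,265–281). The disc is on its mat.

Run:
```python
from h import *
m=np.load('w11.npy',allow_pickle=True).item()
t=plane(m,[(444,98),(533,97),(503,329),(429,328)],.042)[:,:2]
u=t[0]+t[1]-t[2]-t[3]
print("tmpl",t.mean(0),np.linalg.norm(np.roll(t,1,0)-t,axis=1),np.degrees(np.arctan2(u[1],u[0])))
print("rail right ends",plane(m,[(541,141),(540,160),(524,265),(523,281)],.024)[:,:2].round(4))
r=plane(m,[(541,141),(540,160),(524,265),(523,281)],.024)[:,:2]
d=np.array([np.cos(np.radians(15.6)),np.sin(np.radians(15.6))])
print("rest",r.mean(0)-.045*d)
print("disc",circ(plane(m,[(176,97),(271,97),(224,48),(229,146)],.034)),"mat",circ(plane(m,[(289,97),(229,36),(234,156),(270,55),(273,138)],.004)))
```

```text
tmpl [0.62716259 0.25722855] [0.15887481 0.05526796 0.16023028 0.05381686] 105.95264787905084
rail right ends [[0.6567 0.3194]
 [0.6612 0.3074]
 [0.681  0.2333]
 [0.6853 0.2213]]
rest [0.62771016 0.25825747]
disc (array([0.4448, 0.2897]), np.float64(0.0603)) mat (array([0.444 , 0.2906]), np.float64(0.0803))
```

```bash
python3 -c "
from station import bot
print(bot.hand_in())"
```

```text
the job is handed in; nothing more can be done
None
```

The job is handed in: brass weight, steel disc and square block each stand upright on their own mats, and the template lies lengthwise across both rails, with the disc and template measured within about 2 mm of centre and the brass weight and block checked less closely.

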